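# Turn the spray stand to its mark and lock it

## Robot

A 6-joint arm with a two-finger parallel gripper is mounted at the origin on the work surface. World frame = base frame: x ahead of the robot, y to its left, z up, the work surface at z = 0. Lengths are in m, angles in rad, forces in N, time in s.
With the tool pointing down it reaches from about 0.35 to 0.925 m from the base axis. Payload 6.4 kg.
Tool frame: the origin (TCP) lies at the very end of the fingers, on their centre line; the grasp point (between the pads) lies 19 mm behind it; z points along the fingers, y is the line along which they close (so a half turn about z gives the same grasp; the last joint's range is limited). The gripper opens to 85 mm and grips with 20 to 120 N. Pads are 22 mm wide; open, the fingers measure 114 mm over their backs; the gripper's body (76 mm by 85 mm) begins 54 mm behind the grasp point. The pads swing forward as they close: fully open they stand 13 mm farther back than shut.
Start: joints at [1.165, 0.245, 1.558, -0, 1.339, -0.174], TCP at [0.149, 0.633, 0.204] pointing down, gripper open.
Joint ranges: [-3.13, 3.13], [-1.02, 2.26], [0.13, 2.54], [-0.95, 4.09], [0.21, 2.88], [-2.74, 2.74]. Speed limits (rad/s): [2.57, 2.57, 3.14, 3.14, 3.14, 3.14].

## Interface

Orientations are given as [roll, pitch, yaw] about the fixed x, y, z axes, in that order (R = Rz(yaw) Ry(pitch) Rx(roll)).
In Python, from cell import * gives the robot as it stands.
- The arm moves only by the shell command python3 -m handwheel 'ROWS' [FORCE]. ROWS is JSON, a list of rows, each an object of numbers: "wx", "wy", "wz": the turn, a rotation vector about the tool's x, y, z normalised to -1 to 1, where 1 is pi rad; "dx", "dy", "dz": the shift along the tool's x, y, z normalised to -1 to 1, where 1 is 0.5 m; "fingers": the closure, from -1 (fully open) to 1 (shut). A call has 1 to 20 rows; each row is the pose to reach, as a shift and turn from the pose commanded when the call began, along the tool's axes at that moment, turning the shorter way round; what a row does not reach only later rows make up. A row lasts 1/8 s, in which the tool goes at most 62.5 mm and 10.7 degrees, less where a joint would pass 70% of its speed; a pose out of reach is approached as far as the arm can. A call with a number of a shift or a turn outside -1 to 1 is refused whole. A call with a gripper value outside its range is refused whole. The fingers move at their own pace and stop on an object; FORCE is the grip in N (left out, the last holds). Time passes only in rows, so rows that repeat a pose let the fingers close. It gives the time, the measured TCP pose, the force, the opening and the grip force at its end, in the units of the state.
- sense(): the state, without advancing time (a new reading comes with each control period).
- snapshot(name): name is "side" or "top" or "wrist"; returns a dict with "img" (384x512x3 uint8, red, green, blue), "intrinsics" (3x3 intrinsics, pixels), "R" (3x3) and "t" (3): a world point X has camera coordinates R X + t; the wrist camera has in their place "mount" (4x4, takes a point from camera to tool coordinates, whose origin is the TCP and whose axes are the flange's). Camera axes: x right, y down, z forward; pixel columns grow to the right and rows downward; lengths in m; the calibration is good to about 2 mm. A picture is of the moment at which its call begins: read the wrist's pose just before it. There is no depth.
- job_done(): hands the job in; it is judged then, once.
The state is a dict: "t": time; "joint_positions": joint angles; "qvel": joint speeds; "tau": joint torques, N m; "ee_pos": TCP position; "ee_rot": TCP orientation; "contact_force": force on the tool from outside, world axes, zero at the start; "ft_torque": the same for the moment, N m; "width": finger opening in m; "grasp_force": force on a finger pad.
Only numpy, scipy, OpenCV 4.12 (cv2) and the standard library are available. Lean on these libraries where they do the work, as an engineer would, in place of code of your own. Each camera call takes 0.05 s, during which the arm holds its last target. There are 200 camera calls.

## Task

Take the black handle and turn the panel on the spray stand round until the handle stands in line with the red mark on the base board, then lock the turntable there with its push-push lock, the tooth fully down in the notch. The lock may be on or off to begin with and that is hard to see, so find out by feel, release it if it is on, and never force the turntable against the lock or press hard on the lock's cap. Leave the fresh primer on the panel untouched and everything else where it stands.

Things in the scene. Friction and masses are not known exactly. Their poses are not given: they have to be found in the camera images.
- stand: Spray stand fixed to the bench: black base board 275 x 305 x 18 mm under a turntable disc 224 mm across, top at z = 42 mm. Origin on the disc's upright axis at bench level, z up. Unlocked, the disc turns freely (1 N at the handle), to 20 degrees past the mark. The lock's grey housing (x -23 to 23, y -168 to -82, top z = 84 mm) overhangs the rim. At the mark the handle is at x = -90, y = 0 mm here.
- handle (a point): Top centre of the turning handle, a black upright post 16 mm across on the disc, 90 mm from the axis, from z = 42 to 92 mm (this point). It starts 54 to 109 degrees from the mark, on the stand's +y side, and comes to the mark anticlockwise seen from above. The panel's taped edge is 48 mm from the post's centre.
- panel (a point): Top centre of the grey primed panel with cream tape round its edge, 69 mm above the bench on the disc's axis; it turns with the disc. With its tape it is 80 x 124 mm, within 72 mm of the axis. The primer is fresh: do not touch.
- mark (a point): Middle of the red mark, a line 32 x 7 mm painted on the base board, 131 mm from the axis along the stand's -x direction, 19 mm above the bench. The handle is at the mark when it lies on the line from the axis to this point.
- lock_top (a point): Top centre of the lock's round black cap (26 mm across) when fully out, 104 mm above the bench, 100 mm from the axis to the stand's -y; this point does not follow the cap. The cap goes down 12 mm to its stop, against 3 N rising to 8 N. Each press to the stop and let go turns the lock on (cap stays 6 mm down) or off (cap comes fully out). A press short of the stop may not click. It starts on or off, at random. Keep below 50 N, with a margin for the stop's jolt.
- bush (a point): Brass bush under the lock's housing, 98 mm from the axis on the stand's -y side, where the lock's sprung 7 mm tooth meets the rim. The rim has 8 notches 45 degrees apart (9 mm wide), one for the mark. Lock on: in a notch the tooth holds the disc with 1 degree of play; between notches it drags, the disc still turns, and it drops into the next notch and stops it dead. Keep its load below 45 N.
- jar_white: A white paint jar with black cap, 42 mm across, 62 mm high; origin at the middle of its underside. A bystander.
- jar_orange: An orange paint jar with black cap, 42 mm across, 62 mm high; origin at the middle of its underside. A bystander.
- vial: A small blue paint vial, 25 mm across, 48 mm high, standing on the base board's corner farthest to +x, +y of the stand; origin at the middle of its underside. A bystander.
- tape_roll: A roll of cream masking tape lying flat, 100 mm across, 24 mm high; origin at the middle of its underside. A bystander.
- clean_cup: A steel cup, 80 mm across, 75 mm high; origin at the middle of its underside. A bystander.
- spare_panel: A grey primed panel lying flat, 70 x 110 x 4 mm; origin at the middle of its underside. A bystander.
- knife: A thin craft knife lying down, 142 mm long, 9 mm thick; origin at the middle of its underside. A bystander.
- spanner: A small steel spanner lying down, 120 mm long, 8 mm thick; origin at the middle of its underside. A bystander.

How it is judged:
By the outcome, as a careful person would: the job done as asked, in the order asked, and still so for the second after the job is handed in, with the robot touching nothing.
It also fails if it takes over 64 s, if anything falls off the work surface, if the arm or the gripper's body presses on something with over 40 N, if the wrist force passes 120 N, or if a joint passes its speed limit or range.

## Working session

There is one attempt and no reset: what is moved stays moved. The work goes in short steps, Python scripts to look and compute and a shell command to move; the robot and the scene stay as the last step left them, time stands still between calls to the robot, and variables do not carry over. Pictures are saved under pics/ and viewed, at most 10 in all, crops included, and the job is handed in when it is done.

```bash
ls; mkdir -p pics
python3 - <<'E'
from cell import *
import cv2
s=sense(); print(s)
for n in("top","side"):
    d=snapshot(n); cv2.imwrite(f"pics/{n}0.png",cv2.resize(d["img"][:,:,::-1],(800,600),interpolation=cv2.INTER_CUBIC)); print(n,d["intrinsics"],d["R"],d["t"])
E
```

```text
pics
{'t': 0.0, 'joint_positions': array([ 1.16489196e+00,  2.45793201e-01,  1.55900972e+00, -2.24292904e-05,
        1.33868399e+00, -1.74087125e-01]), 'qvel': array([-0.00058774,  0.00013309, -0.00076585, -0.00052608,  0.00034466,
        0.00042515]), 'tau': array([ 1.71471900e-03, -4.29506421e+01, -3.26134801e+01, -4.45907529e-05,
        5.34756779e-03,  2.80398706e-05]), 'ee_pos': array([0.14908608, 0.63205314, 0.20319602]), 'ee_rot': array([-3.13972325e+00, -3.06613267e-04,  2.90978031e+00]), 'contact_force': array([ 0.02581189, -0.60238874,  0.64224889]), 'ft_torque': array([-4.57237203e-06, -5.02748294e-03, -1.22354734e-02]), 'grasp_force': 0.0, 'width': 0.08567143812782947}
top [[378.87971173   0.         259.25497284]
 [  0.         378.87971173 191.15802704]
 [  0.           0.           1.        ]] [[-0.00320847 -0.999949    0.00957568]
 [-0.99492348  0.00222889 -0.10060965]
 [ 0.10058318 -0.00984987 -0.99487989]] [-2.99799960e-04  5.04446588e-01  1.12773965e+00]
side [[380.92173185   0.         264.54999566]
 [  0.         380.92173185 185.19817467]
 [  0.           0.           1.        ]] [[-0.99546618 -0.09498259  0.00503909]
 [-0.06735668  0.66654539 -0.74241519]
 [ 0.06715773 -0.73938863 -0.66992111]] [0.49574304 0.11165232 1.25965661]
```

View pics/top0.png

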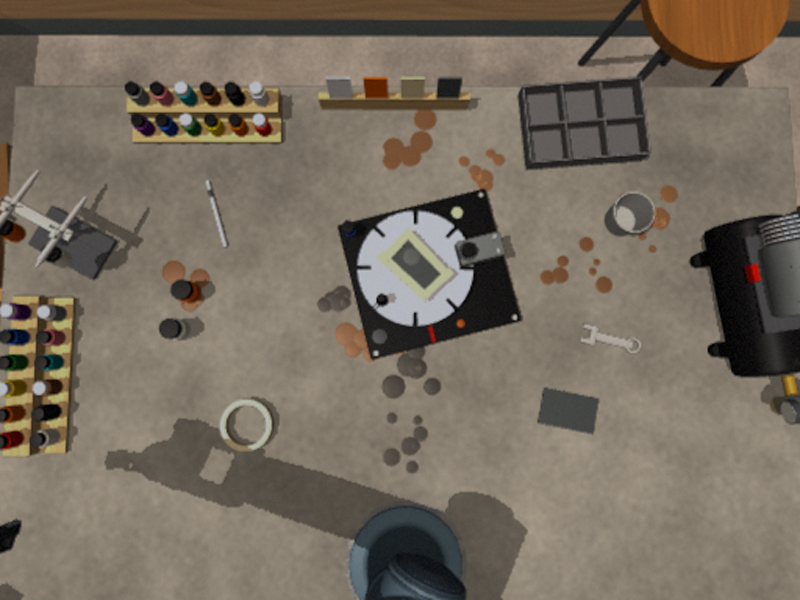

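View pics/side0.png

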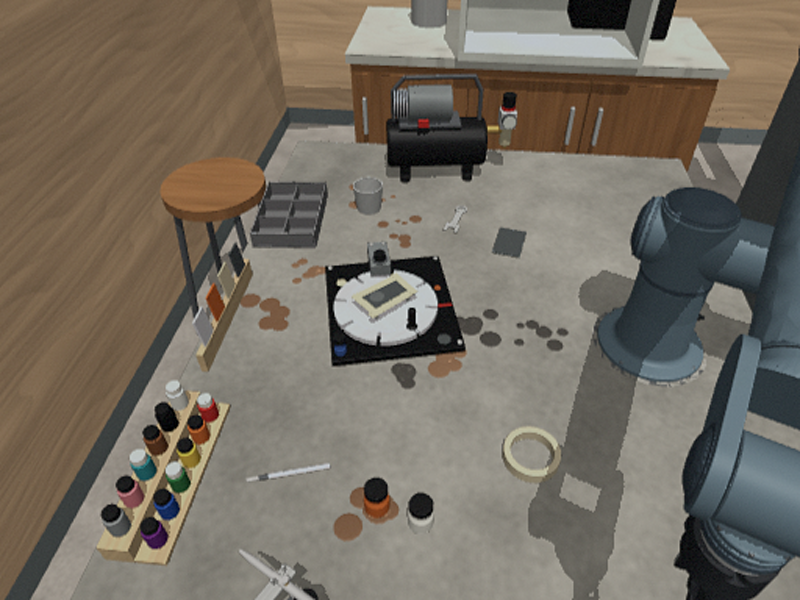

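The top view shows the mark at (433,334), the lock cap at (467,250), the handle top at (382,300) and the disc centre near (416,267). In the side view, the handle top is at (412,310), the cap at (379,256) and the mark at (446,305).

```bash
cat > h.py <<'E'
import numpy as np
from cell import *
from scipy.spatial.transform import Rotation as Ro
def cams():
    return {n:snapshot(n) for n in("top","side")}
def proj(d,X):
    c=d["R"]@np.asarray(X,float)+d["t"]; p=d["intrinsics"]@c; return p[:2]/p[2]
def onplane(d,uv,z):
    r=d["R"].T@np.linalg.solve(d["intrinsics"],[*uv,1]); o=-d["R"].T@d["t"]; return o+r*(z-o[2])/r[2]
def sw(st,p): # stand->world
    c,s=np.cos(st[2]),np.sin(st[2]); return np.array([st[0]+c*p[0]-s*p[1],st[1]+s*p[0]+c*p[1],p[2]])
E
python3 - <<'E'
from h import *
import cv2
from scipy.optimize import least_squares
C=cams()
for n,d in C.items():
    im=d["img"].astype(int); r,g,b=im[...,0],im[...,1],im[...,2]
    m=((r>130)&(g<60)&(b<60)).astype(np.uint8)
    k,l,s,c=cv2.connectedComponentsWithStats(m); print(n,[(c[i]/.64,s[i][4]) for i in range(1,k) if s[i][4]>8])
obs=[("top",(433,334),(-.131,0,.019)),("top",(467,250),(0,-.1,.101)),("side",(446,305),(-.131,0,.019)),("side",(379,256),(0,-.1,.101)),("top",(416,267),(0,0,.042))]
f=lambda v:np.concatenate([proj(C[n],sw(v,p))-np.array(q)*.64 for n,q,p in obs])
r=least_squares(f,[.55,0,0]);print(r.x,np.degrees(r.x[2]),r.fun.round(1))
st=r.x
for n,q in(("top",(382,300)),("side",(412,310))):
    w=onplane(C[n],np.array(q)*.64,.092); print(n,w, np.hypot(*(w[:2]-st[:2])),np.degrees(np.arctan2(*(w[:2]-st[:2])[::-1])-st[2]))
print("lock",sw(st,(0,-.1,.104)),"mark handle",sw(st,(-.09,0,.092)))
E
```

```text
top [(array([755.38194444, 271.80555556]), np.int32(45)), (array([431.66666667, 333.54166667]), np.int32(15))]
side [(array([422.65625, 122.65625]), np.int32(20)), (array([206.98529412, 406.61764706]), np.int32(17))]
[ 0.56082481 -0.01956373  0.26546523] 15.210037308515581 [-0.6  0.5  0.4 -0.2 -1.1 -0.6 -0.3 -1.8 -1.1  1.1]
top [0.49538489 0.04132962 0.092     ] 0.08938894645692787 121.85107395414836
side [0.49669245 0.04736129 0.092     ] 0.0926926010947269 118.5692462106417
lock [ 0.58706063 -0.11606079  0.104     ] mark handle [ 0.47397746 -0.04317597  0.092     ]
```

```bash
cat >> h.py <<'E'
ST=np.array([0.5608,-0.0196,0.2655])
def go(x,y,z,yaw=None,pose=None):
    s=sense(); p=s["ee_pos"]; R=Ro.from_euler("xyz",s["ee_rot"])
    d=R.inv().apply(np.array([x,y,z])-p)/.5
    w=(R.inv()*Ro.from_euler("xyz",[np.pi,0,s["ee_rot"][2] if yaw is None else yaw])).as_rotvec()/np.pi
    print("d",d.round(4),"w",w.round(4))
E
python3 -c "
from h import *
go(.587,-.116,.16,2.363)"
```

```text
d [-1.1961 -1.2552  0.0884] w [-0.0004  0.      0.1741]
```

```bash
python3 -m handwheel '[{"dx":-0.7,"dy":-0.74,"dz":0,"wz":0.174,"fingers":1},{"dx":-0.7,"dy":-0.74,"dz":0,"wz":0.174,"fingers":1},{"dx":-0.7,"dy":-0.74,"dz":0,"wz":0.174,"fingers":1},{"dx":-0.7,"dy":-0.74,"dz":0,"wz":0.174,"fingers":1},{"dx":-0.7,"dy":-0.74,"dz":0,"wz":0.174,"fingers":1},{"dx":-0.7,"dy":-0.74,"dz":0,"wz":0.174,"fingers":1},{"dx":-0.7,"dy":-0.74,"dz":0,"wz":0.174,"fingers":1},{"dx":-0.7,"dy":-0.74,"dz":0,"wz":0.174,"fingers":1},{"dx":-0.7,"dy":-0.74,"dz":0,"wz":0.174,"fingers":1},{"dx":-0.7,"dy":-0.74,"dz":0,"wz":0.174,"fingers":1}]'; python3 -c "
from h import *
go(.587,-.116,.16,2.363)"
```

```text
d [-1.1961 -1.2552  0.0884] w [-0.0004  0.      0.1741]validation failed for argument at $[0]...
```

```bash
python3 -m handwheel '[{"wx":0.0,"wy":0.0,"wz":0.174,"dx":-0.7,"dy":-0.74,"dz":0.0,"fingers":1.0}]'
```

```text
t: 0.32
ee_pos: [0.1799, 0.5794, 0.2035]
ee_rot: [-3.141, -0.0, 2.721]
contact_force: [1.4, -1.3, -0.1]
width: 0.0699
grasp_force: 0.0
```

```bash
python3 -c "
from h import *
go(.42,.16,.2,2.363)"
```

```text
d [-0.7807 -0.5698  0.007 ] w [-1.00e-04 -0.00e+00  1.14e-01]
```

```bash
python3 -m handwheel '[{"wx":0,"wy":0,"wz":0.114,"dx":-0.78,"dy":-0.57,"dz":0,"fingers":1},{"wx":0,"wy":0,"wz":0.114,"dx":-0.78,"dy":-0.57,"dz":0,"fingers":1},{"wx":0,"wy":0,"wz":0.114,"dx":-0.78,"dy":-0.57,"dz":0,"fingers":1},{"wx":0,"wy":0,"wz":0.114,"dx":-0.78,"dy":-0.57,"dz":0,"fingers":1},{"wx":0,"wy":0,"wz":0.114,"dx":-0.78,"dy":-0.57,"dz":0,"fingers":1},{"wx":0,"wy":0,"wz":0.114,"dx":-0.78,"dy":-0.57,"dz":0,"fingers":1},{"wx":0,"wy":0,"wz":0.114,"dx":-0.78,"dy":-0.57,"dz":0,"fingers":1},{"wx":0,"wy":0,"wz":0.114,"dx":-0.78,"dy":-0.57,"dz":0,"fingers":1},{"wx":0,"wy":0,"wz":0.114,"dx":-0.78,"dy":-0.57,"dz":0,"fingers":1}]'; python3 -c "
from h import *
import cv2
go(.587,-.116,.13,2.363)
d=snapshot('wrist');cv2.imwrite('pics/w1.png',d['img'][:,:,::-1]);print(d['mount'].round(3).tolist(),d['intrinsics'].tolist())"
```

```text
t: 1.45
ee_pos: [0.4219, 0.1572, 0.2043]
ee_rot: [-3.142, 0.0, 2.359]
contact_force: [-0.4, 0.2, -0.3]
width: 0.0002
grasp_force: 0.0
d [-0.6194 -0.1547  0.1487] w [-0.      0.     -0.0013]
[[0.001, -0.966, -0.259, 0.067], [1.0, 0.001, 0.0, -0.001], [0.0, -0.259, 0.966, -0.17], [0.0, 0.0, 0.0, 1.0]] [[303.87708600085944, 0.0, 259.13829099481825], [0.0, 303.87708600085944, 188.58368346945366], [0.0, 0.0, 1.0]]
```

View pics/w1.png

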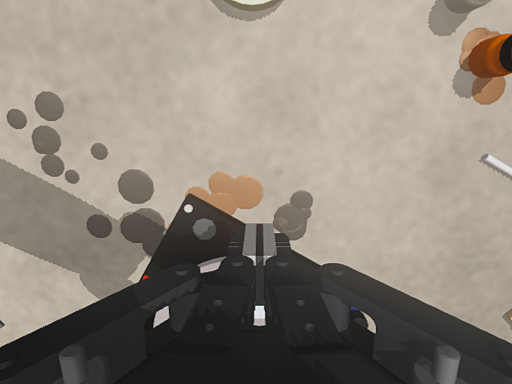

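```bash
python3 -m handwheel '[{"wx":0,"wy":0,"wz":0,"dx":-0.62,"dy":-0.155,"dz":0,"fingers":1},{"wx":0,"wy":0,"wz":0,"dx":-0.62,"dy":-0.155,"dz":0,"fingers":1},{"wx":0,"wy":0,"wz":0,"dx":-0.62,"dy":-0.155,"dz":0.0,"fingers":1},{"wx":0,"wy":0,"wz":0,"dx":-0.62,"dy":-0.155,"dz":0.0,"fingers":1},{"wx":0,"wy":0,"wz":0,"dx":-0.62,"dy":-0.155,"dz":0.0,"fingers":1},{"wx":0,"wy":0,"wz":0,"dx":-0.62,"dy":-0.155,"dz":0,"fingers":1},{"wx":0,"wy":0,"wz":0,"dx":-0.62,"dy":-0.155,"dz":0,"fingers":1}]'; python3 -c "
from h import *
import cv2
s=sense();print(s['ee_pos'],s['ee_rot'],s['contact_force'])
go(.587,-.116,.112,2.363)
d=snapshot('wrist');cv2.imwrite('pics/w2.png',d['img'][:,:,::-1])"
```

```text
t: 2.38
ee_pos: [0.5873, -0.1119, 0.2038]
ee_rot: [-3.141, -0.001, 2.365]
contact_force: [0.8, 0.4, 0.1]
width: -0.0003
grasp_force: 0.0
[ 0.58732015 -0.11191549  0.20377297] [-3.14147680e+00 -1.40666621e-03  2.36517852e+00] [0.81246656 0.35920775 0.08290611]
d [-0.0055 -0.0063  0.1835] w [-0.     -0.0004  0.0007]
```

View pics/w2.png

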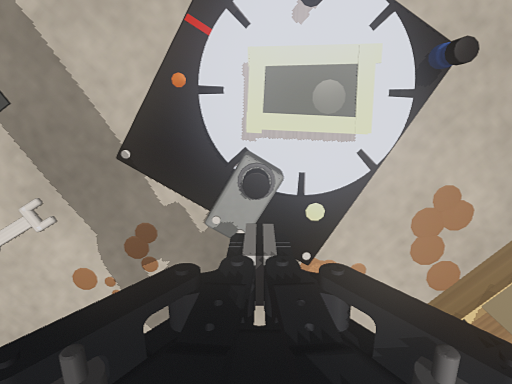

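The wrist view shows the cap at (256,181), the mark centre at about (198,24) and the handle top at the upper edge near (311,0). The notch lines on the disc are at (210,90), (240,13), (384,18), (400,92), (367,157) and (302,183).

```bash
cat >> h.py <<'E'
def wproj(d,P,R,X):
    M=d["mount"]; t=R.inv().apply(np.atleast_2d(X)-P); c=(t-M[:3,3])@M[:3,:3]; q=c@d["intrinsics"].T; return q[:,:2]/q[:,2:]
E
python3 - <<'E'
from h import *
from scipy.optimize import least_squares
s=sense();P=s["ee_pos"];R=Ro.from_euler("xyz",s["ee_rot"]);d=snapshot("wrist");d={"mount":np.array(d["mount"]),"intrinsics":np.array(d["intrinsics"])}
obs=[((198,24),(-.131,0,.019))]
for zc in(.104,.098):
  def f(v):
    # v: stand pose, notch phase
    pts=[sw(v,(-.131,0,.019)),sw(v,(0,-.1,zc))]; px=[(198,24),(256,181)]
    for k,q in((4,(210,90)),(3,(240,13)),(1,(384,18)),(0,(400,92)),(-1,(367,157)),(-2,(302,183))):
        a=v[3]+k*np.pi/4; pts.append(sw(v,(v[4]*np.cos(a),v[4]*np.sin(a),.042))); px.append(q)
    return (wproj(d,P,R,np.array(pts))-px).ravel()
  # k index: find phase by scan
  best=min((least_squares(f,[*ST,p,.1]) for p in np.arange(-3.14,3.14,.3)),key=lambda r:r.cost)
  print(zc,best.x,np.degrees(best.x[2:4]),best.cost,best.fun.round(1))
E
```

```text
0.104 [ 0.56072282 -0.01835105  0.24932495 -2.61341397 -0.09926753] [  14.28526748 -149.73759073] 14.878697561594043 [ 1.9 -0.5  0.1  2.9  1.1 -1.9 -0.8  0.4 -2.1 -1.5  1.4 -0.1 -0.8  1.
 -0.8 -0.5]
0.098 [ 0.56082875 -0.01847736  0.25120417  0.52647223  0.09929114] [14.392939   30.16463681] 11.28960017490465 [ 1.8 -0.1  0.3  1.7  1.  -1.8 -0.9  0.6 -2.1 -1.4  1.4  0.  -0.8  1.2
 -0.8 -0.4]
```

```bash
python3 -m handwheel '[{"wx":0,"wy":0,"wz":0,"dx":-0.004,"dy":-0.006,"dz":0.1,"fingers":1},{"wx":0,"wy":0,"wz":0,"dx":-0.004,"dy":-0.006,"dz":0.188,"fingers":1},{"wx":0,"wy":0,"wz":0,"dx":-0.004,"dy":-0.006,"dz":0.188,"fingers":1},{"wx":0,"wy":0,"wz":0,"dx":-0.004,"dy":-0.006,"dz":0.188,"fingers":1}]'; python3 -m handwheel '[{"wx":0,"wy":0,"wz":0,"dx":0,"dy":0,"dz":0.006,"fingers":1},{"wx":0,"wy":0,"wz":0,"dx":0,"dy":0,"dz":0.012,"fingers":1},{"wx":0,"wy":0,"wz":0,"dx":0,"dy":0,"dz":0.012,"fingers":1}]';  python3 -m handwheel '[{"wx":0,"wy":0,"wz":0,"dx":0,"dy":0,"dz":0.004,"fingers":1},{"wx":0,"wy":0,"wz":0,"dx":0,"dy":0,"dz":0.004,"fingers":1}]'
```

```text
t: 2.98
ee_pos: [0.5878, -0.1162, 0.1125]
ee_rot: [3.14, 0.003, 2.365]
contact_force: [-0.1, -0.6, 1.1]
width: -0.0004
grasp_force: 0.0
t: 3.35
ee_pos: [0.5869, -0.1168, 0.1046]
ee_rot: [3.141, 0.0, 2.364]
contact_force: [0.2, -1.2, 0.4]
width: -0.0
grasp_force: 0.0
t: 3.6
ee_pos: [0.5866, -0.1167, 0.1021]
ee_rot: [-3.141, -0.0, 2.364]
contact_force: [-0.7, 0.2, -0.6]
width: 0.0001
grasp_force: 0.0
```

```bash
python3 -m handwheel '[{"wx":0,"wy":0,"wz":0,"dx":0,"dy":0,"dz":0.005,"fingers":1},{"wx":0,"wy":0,"wz":0,"dx":0,"dy":0,"dz":0.005,"fingers":1}]'; python3 -m handwheel '[{"wx":0,"wy":0,"wz":0,"dx":0,"dy":0,"dz":0.005,"fingers":1},{"wx":0,"wy":0,"wz":0,"dx":0,"dy":0,"dz":0.005,"fingers":1}]';  python3 -m handwheel '[{"wx":0,"wy":0,"wz":0,"dx":0,"dy":0,"dz":0.004,"fingers":1},{"wx":0,"wy":0,"wz":0,"dx":0,"dy":0,"dz":0.004,"fingers":1}]'
```

```text
t: 3.85
ee_pos: [0.5866, -0.1167, 0.0994]
ee_rot: [-3.141, -0.001, 2.364]
contact_force: [0.2, 0.7, -0.5]
width: 0.0001
grasp_force: 0.0
t: 4.1
ee_pos: [0.5866, -0.1167, 0.097]
ee_rot: [-3.141, -0.001, 2.364]
contact_force: [-0.1, 0.1, -0.3]
width: -0.0001
grasp_force: 0.0
t: 4.35
ee_pos: [0.5866, -0.1167, 0.0951]
ee_rot: [-3.141, -0.0, 2.364]
contact_force: [0.4, 0.2, -0.8]
width: -0.0
grasp_force: 0.0
```

```bash
python3 -m handwheel '[{"wx":0,"wy":0,"wz":0,"dx":0,"dy":0,"dz":0.003,"fingers":1},{"wx":0,"wy":0,"wz":0,"dx":0,"dy":0,"dz":0.003,"fingers":1}]'
python3 - <<'E'
from h import *
import cv2
print(sense()["contact_force"])
w=snapshot('wrist')["img"][120:320,150:370,::-1]; C=cams()
o=[cv2.resize(w,(330,300))]
for n in C:
    u=proj(C[n],[.5866,-.1167,.1]).astype(int); c=C[n]["img"][u[1]-35:u[1]+35,u[0]-35:u[0]+35,::-1]; o.append(cv2.resize(c,(300,300),interpolation=cv2.INTER_CUBIC))
o[0]=cv2.resize(o[0],(200,300)); cv2.imwrite("pics/c3.png",np.hstack(o))
E
```

```text
t: 4.6
ee_pos: [0.5866, -0.1167, 0.0936]
ee_rot: [-3.141, -0.0, 2.364]
contact_force: [-0.4, -0.9, -0.1]
width: 0.0001
grasp_force: 0.0
[-0.43742915 -0.91724131 -0.08086509]
```

View pics/c3.png

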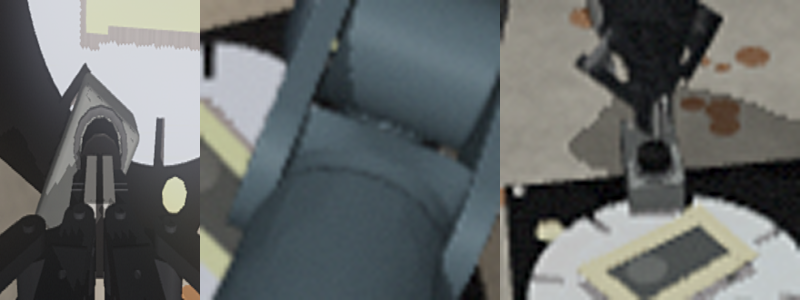

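The side crop is ambiguous: the fingertips could be on the cap or at its rear edge. The wrist crop puts the tip within about 3 mm of the cap centre. I'll step down a little further and watch the force.

```bash
python3 -m handwheel '[{"wx":0,"wy":0,"wz":0,"dx":0,"dy":0,"dz":0.003,"fingers":1},{"wx":0,"wy":0,"wz":0,"dx":0,"dy":0,"dz":0.003,"fingers":1}]'; python3 -m handwheel '[{"wx":0,"wy":0,"wz":0,"dx":0,"dy":0,"dz":0.003,"fingers":1},{"wx":0,"wy":0,"wz":0,"dx":0,"dy":0,"dz":0.003,"fingers":1}]'
```

```text
t: 5.0
ee_pos: [0.5867, -0.1167, 0.0921]
ee_rot: [-3.141, -0.0, 2.364]
contact_force: [-0.5, -0.5, -0.5]
width: -0.0001
grasp_force: 0.0
t: 5.25
ee_pos: [0.5866, -0.1167, 0.0906]
ee_rot: [-3.141, -0.0, 2.364]
contact_force: [0.3, -0.4, 0.3]
width: 0.0001
grasp_force: 0.0
```

Run:
```python
from h import *
import cv2
s=sense();P=s["ee_pos"];R=Ro.from_euler("xyz",s["ee_rot"])
w=snapshot('wrist');S=snapshot("side");K=5
def mk(im,f,ctr,h):
    x0,y0=ctr[0]-h,ctr[1]-h
    c=cv2.resize(np.ascontiguousarray(im[y0:y0+2*h,x0:x0+2*h,::-1]),(400,400),interpolation=cv2.INTER_CUBIC);k=200/h
    g=lambda X:tuple(int((a-b+.5)*k) for a,b in zip(f(X),(x0,y0)))
    cv2.circle(c,g(P),3,(0,0,255),-1)
    for z,col in((.104,(0,255,0)),(.098,(255,255,0)),(.084,(255,0,255))):
        for a in np.arange(0,6.28,.4):
            cv2.circle(c,g(np.array([.5862+.013*np.cos(a),-.1155+.013*np.sin(a),z])),1,col,-1)
    return c
wf=lambda X:wproj(w,P,R,X)[0]
a=mk(w["img"],wf,(259,215),70); b=mk(S["img"],lambda X:proj(S,X),tuple(proj(S,P).astype(int)),25)
cv2.imwrite("pics/c4.png",np.hstack([a,b]))
```

```text
(no output)
```

View pics/c4.png

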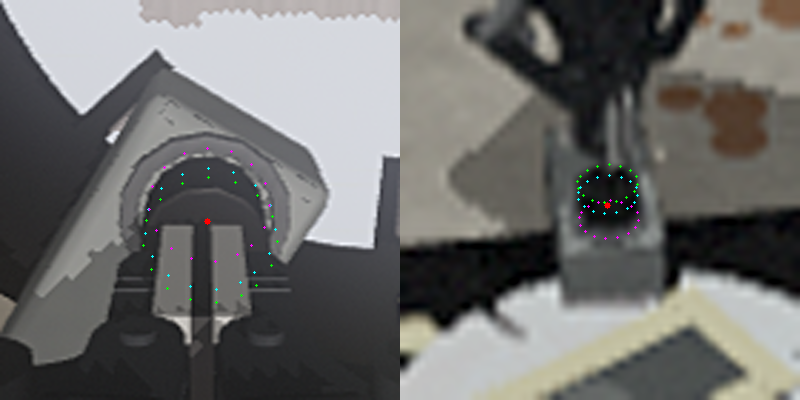

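The wrist overlay shows the cap's dark disc centred on the TCP, and it looks low (z about 0.09). I'm aligned with it, so I'll keep stepping down gently.

```bash
python3 -m handwheel '[{"wx":0,"wy":0,"wz":0,"dx":0,"dy":0,"dz":0.003,"fingers":1},{"wx":0,"wy":0,"wz":0,"dx":0,"dy":0,"dz":0.003,"fingers":1}]';python3 -c "
from h import *
import cv2
a=snapshot('wrist');print(np.array(sense()['tau']).round(2))"
```

```text
t: 5.6
ee_pos: [0.5867, -0.1167, 0.0891]
ee_rot: [-3.141, -0.0, 2.364]
contact_force: [0.0, 0.4, -0.0]
width: -0.0002
grasp_force: 0.0
[ -0.   -39.88 -29.19  -0.     0.    -0.  ]
```

Run:
```python
from h import *
import cv2
from scipy.optimize import least_squares
C=cams();w=snapshot("wrist")
P=np.array([.58732,-.11192,.20377]);R=Ro.from_euler("xyz",[-3.14148,-.0014,2.36518])
f=lambda X:np.concatenate([proj(C["top"],X)-np.array([467,250])*.64,proj(C["side"],X)-np.array([379,256])*.64,wproj(w,P,R,X)[0]-[256,181]])
r=least_squares(f,[.58,-.11,.1]);print(r.x,r.fun.round(1))
for X in([.5866,-.1167,.089],[.5862,-.1155,.104],[.5862,-.1155,.098],[.5862,-.1155,.09]):
    print(X,(proj(C["top"],X)/.64).round(),(proj(C["side"],X)/.64).round(),wproj(w,P,R,np.array(X))[0].round())
def crop(f,ctr,h,sc=1):
    im=cv2.imread(f);x,y=ctr;return cv2.resize(im[y-h:y+h,x-h:x+h],(260,260),interpolation=cv2.INTER_CUBIC)
cur=C["side"]["img"][:,:,::-1]; u=proj(C["side"],[.5866,-.1167,.1]).astype(int)
cur=cv2.resize(cur[u[1]-26:u[1]+26,u[0]-26:u[0]+26],(260,260),interpolation=cv2.INTER_CUBIC)
cv2.imwrite("pics/c5.png",np.hstack([crop("pics/top0.png",(467,250),40),crop("pics/side0.png",(379,256),40),crop("pics/w2.png",(256,181),40)]))
```

```text
[ 0.58561079 -0.115787    0.09314249] [-0.   0.8  0.2  0.   0.2  0.2]
[0.5866, -0.1167, 0.089] [467. 251.] [379. 257.] [256. 182.]
[0.5862, -0.1155, 0.104] [467. 250.] [379. 252.] [257. 184.]
[0.5862, -0.1155, 0.098] [467. 250.] [379. 254.] [257. 183.]
[0.5862, -0.1155, 0.09] [467. 251.] [379. 257.] [257. 181.]
```

View pics/c5.png

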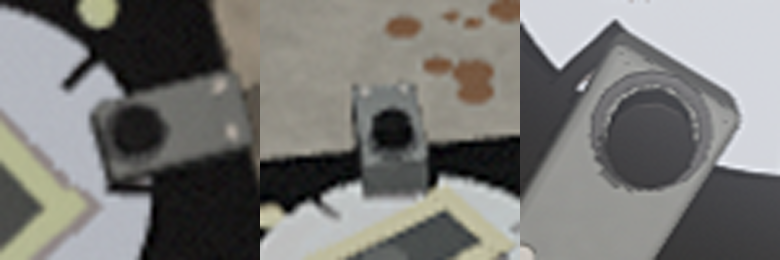

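Reassessing: the gap between ring and arc means the cap protrudes about 20 mm. Both cameras also show the fingertips ending roughly 25 mm above the reported TCP, so I'm probably still above the cap. I'll keep descending on force.

```bash
for i in 1 2 3; do :; done; python3 -m handwheel '[{"wx":0,"wy":0,"wz":0,"dx":0,"dy":0,"dz":0.004,"fingers":1},{"wx":0,"wy":0,"wz":0,"dx":0,"dy":0,"dz":0.004,"fingers":1}]'; python3 -m handwheel '[{"wx":0,"wy":0,"wz":0,"dx":0,"dy":0,"dz":0.003,"fingers":1},{"wx":0,"wy":0,"wz":0,"dx":0,"dy":0,"dz":0.003,"fingers":1}]'
python3 - <<'E'
from h import *
import cv2
S=snapshot("side");T=sense();P=T["ee_pos"]
u=proj(S,P).astype(int);im=np.ascontiguousarray(S["img"][u[1]-60:u[1]+40,u[0]-50:u[0]+50,::-1]);im=cv2.resize(im,(600,600),interpolation=cv2.INTER_CUBIC)
for k,c in((0,(0,0,255)),(.02,(0,255,0)),(.04,(255,255,0))):
    q=(proj(S,P+[0,0,k])-u+[50,60])*6; cv2.circle(im,tuple(int(a) for a in q),3,c,-1)
cv2.imwrite("pics/c6.png",im)
E
```

```text
t: 6.05
ee_pos: [0.5866, -0.1167, 0.087]
ee_rot: [-3.141, -0.0, 2.364]
contact_force: [0.3, -0.3, 0.6]
width: 0.0001
grasp_force: 0.0
t: 6.3
ee_pos: [0.5867, -0.1167, 0.0856]
ee_rot: [-3.141, -0.0, 2.364]
contact_force: [0.0, 0.5, 0.5]
width: -0.0003
grasp_force: 0.0
```

View pics/c6.png

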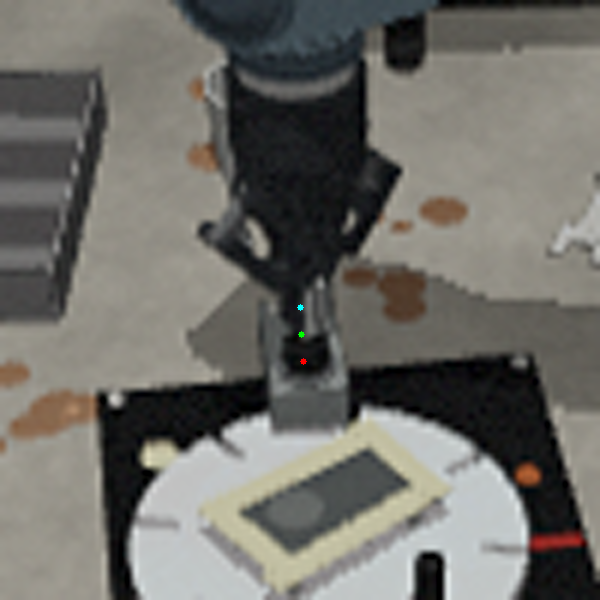

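The tips appear to end about 20 mm above the reported TCP, right at the cap top (302,335). I'll continue in small steps.

```bash
python3 -m handwheel '[{"wx":0,"wy":0,"wz":0,"dx":0,"dy":0,"dz":0.003,"fingers":1},{"wx":0,"wy":0,"wz":0,"dx":0,"dy":0,"dz":0.003,"fingers":1}]'; python3 -m handwheel '[{"wx":0,"wy":0,"wz":0,"dx":0,"dy":0,"dz":0.003,"fingers":1},{"wx":0,"wy":0,"wz":0,"dx":0,"dy":0,"dz":0.003,"fingers":1}]'
```

```text
t: 6.6
ee_pos: [0.5867, -0.1167, 0.0841]
ee_rot: [-3.141, -0.0, 2.364]
contact_force: [0.8, -0.1, 0.5]
width: 0.0001
grasp_force: 0.0
t: 6.85
ee_pos: [0.5867, -0.1167, 0.0826]
ee_rot: [-3.141, -0.0, 2.364]
contact_force: [0.3, -0.2, 0.5]
width: -0.0003
grasp_force: 0.0
```

```bash
python3 -m handwheel '[{"wx":0,"wy":0,"wz":0,"dx":0,"dy":0,"dz":0.003,"fingers":1},{"wx":0,"wy":0,"wz":0,"dx":0,"dy":0,"dz":0.003,"fingers":1}]'
```

```text
t: 7.1
ee_pos: [0.5867, -0.1167, 0.0811]
ee_rot: [-3.141, -0.0, 2.364]
contact_force: [-1.0, -0.9, -0.6]
width: 0.0002
grasp_force: 0.0
```

```bash
python3 -m handwheel '[{"wx":0,"wy":0,"wz":0,"dx":0,"dy":0,"dz":0.003,"fingers":1},{"wx":0,"wy":0,"wz":0,"dx":0,"dy":0,"dz":0.003,"fingers":1}]';  python3 -m handwheel '[{"wx":0,"wy":0,"wz":0,"dx":0,"dy":0,"dz":0.003,"fingers":1},{"wx":0,"wy":0,"wz":0,"dx":0,"dy":0,"dz":0.003,"fingers":1}]'
```

```text
t: 7.35
ee_pos: [0.5867, -0.1167, 0.0796]
ee_rot: [-3.141, -0.0, 2.364]
contact_force: [0.3, 0.3, -0.8]
width: 0.0001
grasp_force: 0.0
t: 7.6
ee_pos: [0.5867, -0.1167, 0.0781]
ee_rot: [-3.141, -0.0, 2.364]
contact_force: [0.1, 0.8, -0.3]
width: -0.0001
grasp_force: 0.0
```

```bash
python3 -m handwheel '[{"wx":0,"wy":0,"wz":0,"dx":0,"dy":0,"dz":0.003,"fingers":1},{"wx":0,"wy":0,"wz":0,"dx":0,"dy":0,"dz":0.003,"fingers":1}]'
```

```text
t: 7.85
ee_pos: [0.5869, -0.1168, 0.0771]
ee_rot: [3.142, 0.0, 2.364]
contact_force: [-0.7, 0.1, 1.4]
width: 0.0003
grasp_force: 0.6
```

```bash
python3 -m handwheel '[{"wx":0,"wy":0,"wz":0,"dx":0,"dy":0,"dz":0.003,"fingers":1},{"wx":0,"wy":0,"wz":0,"dx":0,"dy":0,"dz":0.003,"fingers":1}]'
```

```text
t: 8.1
ee_pos: [0.5869, -0.1168, 0.0756]
ee_rot: [3.142, 0.0, 2.364]
contact_force: [-1.0, 1.1, 4.7]
width: -0.0
grasp_force: 2.2
```

Contact came at reported z ≈ 0.0773. I'll go on gently: a stop about 6 mm down means it was on, and no stop by 8 mm means it is off.

```bash
python3 -m handwheel '[{"wx":0,"wy":0,"wz":0,"dx":0,"dy":0,"dz":0.003,"fingers":1},{"wx":0,"wy":0,"wz":0,"dx":0,"dy":0,"dz":0.003,"fingers":1}]'; python3 -m handwheel '[{"wx":0,"wy":0,"wz":0,"dx":0,"dy":0,"dz":0.003,"fingers":1},{"wx":0,"wy":0,"wz":0,"dx":0,"dy":0,"dz":0.003,"fingers":1}]'
```

```text
t: 8.35
ee_pos: [0.5869, -0.1168, 0.0739]
ee_rot: [3.141, 0.0, 2.364]
contact_force: [-1.7, 0.6, 5.2]
width: -0.0002
grasp_force: 2.4
t: 8.6
ee_pos: [0.5869, -0.1168, 0.0725]
ee_rot: [3.141, 0.0, 2.364]
contact_force: [-1.4, 0.5, 4.5]
width: 0.0
grasp_force: 2.7
```

```bash
python3 -m handwheel '[{"wx":0,"wy":0,"wz":0,"dx":0,"dy":0,"dz":0.002,"fingers":1},{"wx":0,"wy":0,"wz":0,"dx":0,"dy":0,"dz":0.002,"fingers":1}]'
```

```text
t: 8.85
ee_pos: [0.5869, -0.1168, 0.0715]
ee_rot: [3.141, 0.0, 2.364]
contact_force: [-2.4, -0.5, 5.6]
width: -0.0001
grasp_force: 2.8
```

```bash
python3 -m handwheel '[{"wx":0,"wy":0,"wz":0,"dx":0,"dy":0,"dz":0.002,"fingers":1},{"wx":0,"wy":0,"wz":0,"dx":0,"dy":0,"dz":0.002,"fingers":1}]'
```

```text
t: 9.1
ee_pos: [0.5869, -0.1168, 0.0706]
ee_rot: [3.141, 0.0, 2.364]
contact_force: [-1.7, 0.4, 5.6]
width: -0.0001
grasp_force: 3.0
```

```bash
python3 -m handwheel '[{"wx":0,"wy":0,"wz":0,"dx":0,"dy":0,"dz":0.002,"fingers":1},{"wx":0,"wy":0,"wz":0,"dx":0,"dy":0,"dz":0.002,"fingers":1}]'
```

```text
t: 9.35
ee_pos: [0.5869, -0.1168, 0.0697]
ee_rot: [3.142, 0.0, 2.364]
contact_force: [-2.2, 0.4, 6.8]
width: -0.0005
grasp_force: 3.2
```

No stop at 7.7 mm and the force fits the free curve, so the lock is OFF. The true tip is 26.6 mm above the reported TCP. I'll withdraw, go over the handle and open half way.

```bash
python3 -m handwheel '[{"wx":0,"wy":0,"wz":0,"dx":0,"dy":0,"dz":-0.11,"fingers":1},{"wx":0,"wy":0,"wz":0,"dx":0.118,"dy":0.035,"dz":-0.11,"fingers":0},{"wx":0,"wy":0,"wz":0,"dx":0.236,"dy":0.07,"dz":-0.11,"fingers":0},{"wx":0,"wy":0,"wz":0,"dx":0.354,"dy":0.104,"dz":-0.11,"fingers":0},{"wx":0,"wy":0,"wz":0,"dx":0.354,"dy":0.104,"dz":-0.11,"fingers":0},{"wx":0,"wy":0,"wz":0,"dx":0.354,"dy":0.104,"dz":-0.11,"fingers":0}]' 20; python3 -c "
from h import *
import cv2
s=sense();P=s['ee_pos'];R=Ro.from_euler('xyz',s['ee_rot']);print(P)
go(.497,.0445,.034,2.354)
w=snapshot('wrist');im=w['img'];cv2.imwrite('pics/w7.png',im[:,:,::-1])
print(wproj(w,P,R,np.array([[.497,.0445,.092],[.497,.0445,.042],P,P+[0,0,.0266]])))"
```

```text
t: 10.1
ee_pos: [0.4973, 0.0444, 0.1241]
ee_rot: [-3.142, 0.0, 2.365]
contact_force: [1.1, -0.4, 0.1]
width: 0.0426
grasp_force: 0.0
[0.49725413 0.04438185 0.12405574]
d [ 0.0006 -0.0002  0.1801] w [0.     0.0001 0.0034]
[[260.65865274 205.02209892]
 [260.37801059 186.86681828]
 [261.07280184 222.15048982]
 [261.39052143 241.11439184]]
```

View pics/w7.png

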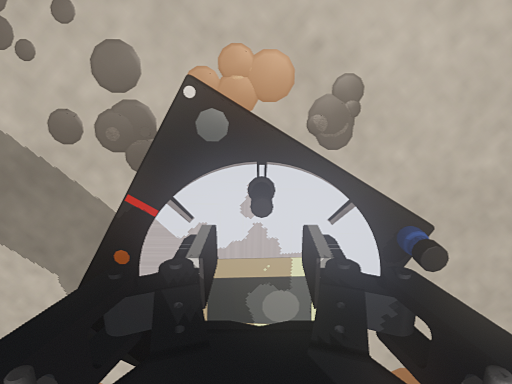

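The handle top is at (261,205), exactly where predicted, with the fingers symmetric about it. Next: descend and close at 20 N.

```bash
python3 -m handwheel '[{"wx":0,"wy":0,"wz":0,"dx":0,"dy":0,"dz":0.09,"fingers":0},{"wx":0,"wy":0,"wz":0,"dx":0,"dy":0,"dz":0.18,"fingers":0},{"wx":0,"wy":0,"wz":0,"dx":0,"dy":0,"dz":0.18,"fingers":0},{"wx":0,"wy":0,"wz":0,"dx":0,"dy":0,"dz":0.18,"fingers":0}]' 20; python3 -m handwheel '[{"wx":0,"wy":0,"wz":0,"dx":0,"dy":0,"dz":0,"fingers":1},{"wx":0,"wy":0,"wz":0,"dx":0,"dy":0,"dz":0,"fingers":1},{"wx":0,"wy":0,"wz":0,"dx":0,"dy":0,"dz":0,"fingers":1},{"wx":0,"wy":0,"wz":0,"dx":0,"dy":0,"dz":0,"fingers":1}]' 20
```

```text
t: 10.65
ee_pos: [0.4986, 0.0436, 0.0357]
ee_rot: [3.14, 0.002, 2.363]
contact_force: [-0.0, 0.7, -0.1]
width: 0.043
grasp_force: 0.0
t: 11.15
ee_pos: [0.499, 0.0442, 0.0364]
ee_rot: [3.139, 0.003, 2.364]
contact_force: [-0.5, 0.3, 6.0]
width: 0.0153
grasp_force: 21.8
```

Run:
```python
from h import *
from scipy.optimize import least_squares
C=cams();w=snapshot("wrist")
A=(np.array([.58732,-.11192,.20377]),Ro.from_euler("xyz",[-3.14148,-.0014,2.36518]))
B=(np.array([.49725,.04438,.12406]),Ro.from_euler("xyz",[-3.142,0,2.365]))
mk=(-.131,0,.019);cp=(0,-.1,.104)
def f(v):
    h=(.09*np.cos(v[3]),.09*np.sin(v[3]),.092)
    r=[]
    for n,o in(("top",[(mk,(432.3,333.8)),(cp,(466.5,249.5))]),("side",[(mk,(446,305))])):
        r+=[proj(C[n],sw(v,p))-np.array(q)*.64 for p,q in o]
    for (P,R),o in((A,[(mk,(198,24)),(cp,(256,187))]),(B,[(mk,(141,205)),(h,(261,205))])):
        r+=[wproj(w,P,R,sw(v,p))[0]-q for p,q in o]
    for k,q in((4,(210,90)),(3,(240,13)),(1,(384,18)),(0,(400,92)),(-1,(367,157)),(-2,(302,183))):
        a=v[3]-np.pi/2+k*np.pi/4; r.append(wproj(w,*A,sw(v,(.099*np.cos(a),.099*np.sin(a),.042)))[0]-q)
    return np.ravel(r)
r=least_squares(f,[*ST,2.1],loss="soft_l1");v=r.x;print(v,np.degrees(v[2:]),r.fun.round(1))
s=sense();P=s["ee_pos"];R=Ro.from_euler("xyz",s["ee_rot"])
D=np.pi-v[3];print("turn",np.degrees(D))
for k in range(1,11):
    a=D*k/10;c,sn=np.cos(a),np.sin(a);q=P[:2]-v[:2];n=v[:2]+[c*q[0]-sn*q[1],sn*q[0]+c*q[1]]
    d=R.inv().apply([*(n-P[:2]),0])/.5;print(k,d.round(4),round(-a/np.pi,4),n.round(4))
```

```text
[ 0.56101167 -0.0194063   0.25921336  2.09220155] [ 14.85183138 119.8743188 ] [-0.5  0.6  0.8  0.1 -1.1 -0.5  0.9  1.1  0.7 -2.   0.  -0.3  0.4  0.7
  1.  -1.2 -1.3  1.4 -2.9 -1.2  0.9 -0.2 -1.   1.  -0.8 -0.4]
turn 60.12568119526911
1 [-0.0006 -0.0186 -0.    ] -0.0334 [0.4926 0.0373]
2 [-0.0031 -0.0371 -0.0001] -0.0668 [0.4871 0.0299]
3 [-0.0076 -0.0552 -0.0001] -0.1002 [0.4823 0.0218]
4 [-0.014  -0.0727 -0.0001] -0.1336 [0.4784 0.0134]
5 [-0.0221 -0.0895 -0.0001] -0.167 [0.4754 0.0045]
6 [-3.190e-02 -1.053e-01 -1.000e-04] -0.2004 [ 0.4734 -0.0046]
7 [-4.34e-02 -1.20e-01 -1.00e-04] -0.2338 [ 0.4723 -0.0138]
8 [-5.630e-02 -1.335e-01 -1.000e-04] -0.2672 [ 0.4722 -0.0231]
9 [-7.060e-02 -1.455e-01 -1.000e-04] -0.3006 [ 0.4731 -0.0324]
10 [-8.600e-02 -1.559e-01 -1.000e-04] -0.334 [ 0.4749 -0.0416]
```

```bash
python3 -m handwheel '[{"wx":0,"wy":0,"wz":-0.0167,"dx":0,"dy":-0.0093,"dz":0,"fingers":1},{"wx":0,"wy":0,"wz":-0.0334,"dx":-0.0006,"dy":-0.0186,"dz":0,"fingers":1},{"wx":0,"wy":0,"wz":-0.05,"dx":-0.0017,"dy":-0.0279,"dz":0,"fingers":1},{"wx":0,"wy":0,"wz":-0.0668,"dx":-0.0031,"dy":-0.0371,"dz":0,"fingers":1},{"wx":0,"wy":0,"wz":-0.0668,"dx":-0.0031,"dy":-0.0371,"dz":0,"fingers":1}]'
```

```text
t: 11.92
ee_pos: [0.4871, 0.0296, 0.0364]
ee_rot: [3.14, 0.004, 2.574]
contact_force: [-0.6, -1.2, 6.1]
width: 0.0152
grasp_force: 21.8
```

```bash
python3 -m handwheel '[{"wx":0,"wy":0,"wz":-0.0334,"dx":-0.0006,"dy":-0.0186,"dz":0,"fingers":1},{"wx":0,"wy":0,"wz":-0.0668,"dx":-0.0031,"dy":-0.0371,"dz":0,"fingers":1},{"wx":0,"wy":0,"wz":-0.1002,"dx":-0.0076,"dy":-0.0552,"dz":0,"fingers":1},{"wx":0,"wy":0,"wz":-0.1336,"dx":-0.014,"dy":-0.0727,"dz":0,"fingers":1},{"wx":0,"wy":0,"wz":-0.167,"dx":-0.0221,"dy":-0.0895,"dz":0,"fingers":1},{"wx":0,"wy":0,"wz":-0.2004,"dx":-0.0319,"dy":-0.1053,"dz":0,"fingers":1},{"wx":0,"wy":0,"wz":-0.2338,"dx":-0.0434,"dy":-0.12,"dz":0,"fingers":1},{"wx":0,"wy":0,"wz":-0.25,"dx":-0.0497,"dy":-0.1267,"dz":0,"fingers":1},{"wx":0,"wy":0,"wz":-0.2672,"dx":-0.0563,"dy":-0.1335,"dz":0,"fingers":1},{"wx":0,"wy":0,"wz":-0.2672,"dx":-0.0563,"dy":-0.1335,"dz":0,"fingers":1},{"wx":0,"wy":0,"wz":-0.2672,"dx":-0.0563,"dy":-0.1335,"dz":0,"fingers":1},{"wx":0,"wy":0,"wz":-0.2672,"dx":-0.0563,"dy":-0.1335,"dz":0,"fingers":1}]'
```

```text
t: 13.42
ee_pos: [0.475, -0.0424, 0.0364]
ee_rot: [-3.138, 0.003, -2.87]
contact_force: [-0.4, -3.0, 6.4]
width: 0.0149
grasp_force: 21.9
```

```bash
python3 -m handwheel '[{"wx":0,"wy":0,"wz":0,"dx":0,"dy":0,"dz":0,"fingers":0},{"wx":0,"wy":0,"wz":0,"dx":0,"dy":0,"dz":0,"fingers":0},{"wx":0,"wy":0,"wz":0,"dx":0,"dy":0,"dz":0,"fingers":0},{"wx":0,"wy":0,"wz":0,"dx":0,"dy":0,"dz":-0.1,"fingers":0},{"wx":0,"wy":0,"wz":0,"dx":0,"dy":0,"dz":-0.2,"fingers":0},{"wx":0,"wy":0,"wz":0,"dx":0,"dy":0,"dz":-0.2,"fingers":0},{"wx":0,"wy":0,"wz":0,"dx":0,"dy":0,"dz":-0.2,"fingers":0}]'
python3 - <<'E'
from h import *
import cv2
s=sense();P=s['ee_pos'];R=Ro.from_euler('xyz',s['ee_rot']);print(P)
w=snapshot('wrist');im=w['img'].astype(int);cv2.imwrite('pics/w8.png',w['img'][:,:,::-1])
v=[.56101,-.01941,.25921]
m=((im[...,0]>120)&(im[...,1]<70)&(im[...,2]<70)).astype(np.uint8)
k,l,st,c=cv2.connectedComponentsWithStats(m);i=1+np.argmax(st[1:,4]);ys,xs=np.where(l==i)
print("mark px",c[i],st[i],"pred",wproj(w,P,R,sw(v,(-.131,0,.019))))
print("line dir",cv2.fitLine(np.c_[xs,ys].astype(np.float32),cv2.DIST_L2,0,.01,.01).ravel())
print("handle pred",wproj(w,P,R,sw(v,(-.09,0,.092))),wproj(w,P,R,sw(v,(-.09,0,.042))),"rim",wproj(w,P,R,sw(v,(-.112,0,.042))),"axis42",wproj(w,P,R,sw(v,(0,0,.042))))
y,x=np.round(wproj(w,P,R,sw(v,(-.09,0,.092)))[0][::-1]).astype(int)
sub=(im.sum(2)<170).astype(np.uint8); 
for r in range(y-40,y+12,3): 
    q=np.where(sub[r,x-30:x+31])[0]; print(r,(q.min()+x-30,q.max()+x-30,len(q)) if len(q) else None)
E
```

```text
t: 14.3
ee_pos: [0.4724, -0.041, 0.1335]
ee_rot: [3.141, -0.001, -2.87]
contact_force: [-0.5, 0.4, -0.5]
width: 0.0428
grasp_force: 0.0
[ 0.47244474 -0.0409941   0.13350641]
mark px [257.44890511 136.89781022] [254 120   8  35 274] pred [[257.24496806 137.44304581]]
line dir [ 8.5257012e-03 -9.9996364e-01  2.5744891e+02  1.3689781e+02]
handle pred [[256.07494217 203.58051164]] [[256.55086384 186.38732857]] rim [[256.84905294 161.97071171]] axis42 [[255.45118373 276.4324328 ]]
164 (np.int64(254), np.int64(261), 2)
167 (np.int64(254), np.int64(261), 2)
170 (np.int64(254), np.int64(261), 2)
173 (np.int64(254), np.int64(261), 2)
176 None
179 None
182 None
185 None
188 None
191 None
194 None
197 None
200 None
203 None
206 None
209 None
212 None
215 None
```

View pics/w8.png

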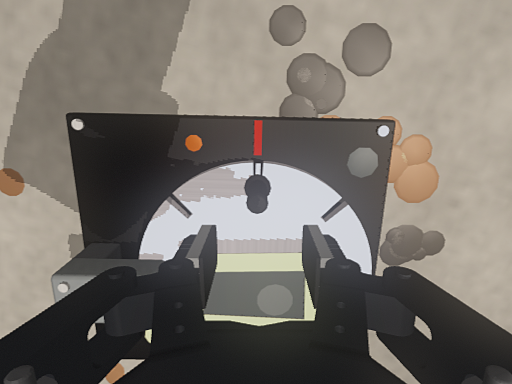

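The disc notch at column 257.5 lines up with the red mark at 257.4, within about 0.3°. Now to press the lock.

```bash
python3 -m handwheel '[{"wx":0,"wy":0,"wz":0,"dx":-0.09,"dy":-0.103,"dz":0,"fingers":1},{"wx":0,"wy":0,"wz":0,"dx":-0.18,"dy":-0.206,"dz":0,"fingers":1},{"wx":0,"wy":0,"wz":0,"dx":-0.18,"dy":-0.206,"dz":0,"fingers":1},{"wx":0,"wy":0,"wz":0,"dx":-0.18,"dy":-0.206,"dz":0,"fingers":1},{"wx":0,"wy":0,"wz":0,"dx":-0.18,"dy":-0.206,"dz":0.05,"fingers":1},{"wx":0,"wy":0,"wz":0,"dx":-0.18,"dy":-0.206,"dz":0.1,"fingers":1},{"wx":0,"wy":0,"wz":0,"dx":-0.18,"dy":-0.206,"dz":0.1,"fingers":1},{"wx":0,"wy":0,"wz":0,"dx":-0.18,"dy":-0.206,"dz":0.1,"fingers":1}]'
```

```text
t: 15.35
ee_pos: [0.5872, -0.1158, 0.0852]
ee_rot: [-3.141, 0.001, -2.869]
contact_force: [-0.2, 1.1, 0.5]
width: 0.0003
grasp_force: 0.0
```

```bash
python3 -m handwheel '[{"wx":0,"wy":0,"wz":0,"dx":0,"dy":0,"dz":0.008,"fingers":1},{"wx":0,"wy":0,"wz":0,"dx":0,"dy":0,"dz":0.015,"fingers":1},{"wx":0,"wy":0,"wz":0,"dx":0,"dy":0,"dz":0.02,"fingers":1},{"wx":0,"wy":0,"wz":0,"dx":0,"dy":0,"dz":0.025,"fingers":1},{"wx":0,"wy":0,"wz":0,"dx":0,"dy":0,"dz":0.03,"fingers":1},{"wx":0,"wy":0,"wz":0,"dx":0,"dy":0,"dz":0.034,"fingers":1},{"wx":0,"wy":0,"wz":0,"dx":0,"dy":0,"dz":0.036,"fingers":1}]'
```

```text
t: 16.23
ee_pos: [0.5878, -0.1164, 0.0666]
ee_rot: [-3.141, 0.001, -2.87]
contact_force: [-0.8, 0.6, 5.3]
width: 0.0001
grasp_force: 2.9
```

```bash
python3 -m handwheel '[{"wx":0,"wy":0,"wz":0,"dx":0,"dy":0,"dz":0.002,"fingers":1},{"wx":0,"wy":0,"wz":0,"dx":0,"dy":0,"dz":0.002,"fingers":1}]'
```

```text
t: 16.48
ee_pos: [0.5878, -0.1164, 0.0657]
ee_rot: [-3.141, 0.001, -2.87]
contact_force: [-1.9, 0.1, 6.2]
width: -0.0001
grasp_force: 3.0
```

```bash
python3 -m handwheel '[{"wx":0,"wy":0,"wz":0,"dx":0,"dy":0,"dz":0.001,"fingers":1},{"wx":0,"wy":0,"wz":0,"dx":0,"dy":0,"dz":0.001,"fingers":1}]'
```

```text
t: 16.73
ee_pos: [0.5877, -0.1164, 0.0653]
ee_rot: [-3.141, 0.001, -2.87]
contact_force: [-1.2, 0.6, 5.6]
width: -0.0001
grasp_force: 3.0
```

```bash
python3 -m handwheel '[{"wx":0,"wy":0,"wz":0,"dx":0,"dy":0,"dz":0.002,"fingers":1},{"wx":0,"wy":0,"wz":0,"dx":0,"dy":0,"dz":0.002,"fingers":1}]'
```

```text
t: 16.98
ee_pos: [0.5878, -0.1164, 0.065]
ee_rot: [-3.141, 0.0, -2.87]
contact_force: [-3.6, 1.9, 9.8]
width: 0.0
grasp_force: 5.1
```

```bash
python3 -m handwheel '[{"wx":0,"wy":0,"wz":0,"dx":0,"dy":0,"dz":0.002,"fingers":1},{"wx":0,"wy":0,"wz":0,"dx":0,"dy":0,"dz":0.002,"fingers":1}]'
```

```text
t: 17.23
ee_pos: [0.5878, -0.1165, 0.065]
ee_rot: [-3.141, -0.0, -2.869]
contact_force: [-6.8, 1.8, 15.9]
width: -0.0005
grasp_force: 7.8
```

```bash
python3 -m handwheel '[{"wx":0,"wy":0,"wz":0,"dx":0,"dy":0,"dz":0.002,"fingers":1},{"wx":0,"wy":0,"wz":0,"dx":0,"dy":0,"dz":0.002,"fingers":1}]'
```

```text
t: 17.48
ee_pos: [0.5879, -0.1165, 0.0649]
ee_rot: [-3.141, -0.0, -2.869]
contact_force: [-9.6, 3.5, 21.4]
width: -0.0001
grasp_force: 10.5
```

```bash
python3 -m handwheel '[{"wx":0,"wy":0,"wz":0,"dx":0,"dy":0,"dz":-0.006,"fingers":1},{"wx":0,"wy":0,"wz":0,"dx":0,"dy":0,"dz":-0.014,"fingers":1},{"wx":0,"wy":0,"wz":0,"dx":0,"dy":0,"dz":-0.021,"fingers":1},{"wx":0,"wy":0,"wz":0,"dx":0,"dy":0,"dz":-0.021,"fingers":1},{"wx":0,"wy":0,"wz":0,"dx":0,"dy":0,"dz":-0.021,"fingers":1}]'
```

```text
t: 18.1
ee_pos: [0.5868, -0.1161, 0.0715]
ee_rot: [3.141, -0.001, -2.87]
contact_force: [-0.1, 0.7, -0.5]
width: -0.0001
grasp_force: 0.0
```

The cap stays down: no force at z 0.0715, where a free cap would push with about 5 N. The lock is on. Next I'll feel at the handle whether the tooth is home.

```bash
python3 -m handwheel '[{"wx":0,"wy":0,"wz":0,"dx":0,"dy":0,"dz":-0.12,"fingers":1},{"wx":0,"wy":0,"wz":0,"dx":0.089,"dy":0.101,"dz":-0.124,"fingers":0},{"wx":0,"wy":0,"wz":0,"dx":0.178,"dy":0.202,"dz":-0.124,"fingers":0},{"wx":0,"wy":0,"wz":0,"dx":0.178,"dy":0.202,"dz":-0.124,"fingers":0},{"wx":0,"wy":0,"wz":0,"dx":0.178,"dy":0.202,"dz":-0.124,"fingers":0},{"wx":0,"wy":0,"wz":0,"dx":0.178,"dy":0.202,"dz":-0.124,"fingers":0}]'
python3 - <<'E'
from h import *
import cv2
s=sense();P=s['ee_pos'];R=Ro.from_euler('xyz',s['ee_rot']);print(P)
w=snapshot('wrist');im=w['img'].astype(int)
v=[.56101,-.01941,.25921]
m=((im[...,0]>120)&(im[...,1]<70)&(im[...,2]<70)).astype(np.uint8)
k,l,st,c=cv2.connectedComponentsWithStats(m);i=1+np.argmax(st[1:,4]);print("mark",c[i])
print([wproj(w,P,R,sw(v,p))[0].round(1) for p in((-.131,0,.019),(-.105,0,.042),(-.09,0,.092),(0,0,.042))])
g=im.sum(2)
for r in(164,167,170,173,200,204,208): print(r,g[r,244:272].tolist())
go(.4742,-.0425,.034,-2.869)
E
```

```text
t: 18.85
ee_pos: [0.4759, -0.0438, 0.1349]
ee_rot: [-3.141, 0.001, -2.87]
contact_force: [0.0, 0.1, 0.5]
width: 0.0425
grasp_force: 0.0
[ 0.47592295 -0.04375426  0.13485561]
mark [261.36397059 133.74632353]
[array([261.3, 134.2]), array([261. , 166.4]), array([261.1, 199.5]), array([259.4, 273. ])]
164 [641, 643, 642, 641, 641, 642, 641, 641, 641, 641, 643, 653, 641, 493, 112, 395, 619, 659, 648, 668, 619, 117, 311, 574, 669, 646, 643, 643]
167 [642, 642, 641, 641, 643, 642, 643, 643, 642, 642, 643, 653, 641, 494, 119, 392, 616, 661, 655, 639, 492, 125, 392, 617, 662, 646, 642, 643]
170 [642, 643, 643, 643, 643, 643, 643, 642, 646, 651, 655, 663, 650, 501, 139, 422, 662, 717, 710, 683, 519, 139, 394, 615, 660, 646, 644, 644]
173 [652, 657, 658, 655, 649, 647, 650, 661, 639, 493, 309, 194, 208, 216, 231, 241, 242, 238, 240, 236, 240, 232, 212, 214, 277, 535, 683, 656]
200 [648, 647, 647, 648, 648, 662, 623, 371, 226, 259, 268, 267, 274, 282, 285, 284, 286, 284, 285, 283, 286, 288, 285, 290, 290, 290, 281, 241]
204 [648, 647, 648, 647, 648, 650, 660, 617, 357, 217, 253, 267, 270, 273, 274, 290, 287, 288, 289, 286, 288, 289, 288, 290, 290, 274, 222, 503]
208 [649, 648, 648, 647, 648, 648, 648, 648, 651, 659, 674, 623, 372, 260, 217, 238, 259, 270, 272, 258, 246, 229, 207, 389, 614, 674, 659, 652]
d [0.0027 0.0035 0.2015] w [-0.0002  0.0003 -0.0004]
```

```bash
python3 -m handwheel '[{"wx":0,"wy":0,"wz":0,"dx":0.0025,"dy":0.004,"dz":0.1,"fingers":0},{"wx":0,"wy":0,"wz":0,"dx":0.0025,"dy":0.004,"dz":0.2,"fingers":0},{"wx":0,"wy":0,"wz":0,"dx":0.0025,"dy":0.004,"dz":0.2,"fingers":0},{"wx":0,"wy":0,"wz":0,"dx":0.0025,"dy":0.004,"dz":0.2,"fingers":0},{"wx":0,"wy":0,"wz":0,"dx":0.0025,"dy":0.004,"dz":0.2,"fingers":1},{"wx":0,"wy":0,"wz":0,"dx":0.0025,"dy":0.004,"dz":0.2,"fingers":1},{"wx":0,"wy":0,"wz":0,"dx":0.0025,"dy":0.004,"dz":0.2,"fingers":1},{"wx":0,"wy":0,"wz":0,"dx":0.0025,"dy":0.004,"dz":0.2,"fingers":1}]' 20
```

```text
t: 19.9
ee_pos: [0.4747, -0.042, 0.0365]
ee_rot: [-3.139, 0.004, -2.87]
contact_force: [-1.4, -0.6, 6.6]
width: 0.0154
grasp_force: 21.8
```

```bash
python3 -m handwheel '[{"wx":0,"wy":0,"wz":0,"dx":0,"dy":-0.002,"dz":0,"fingers":1},{"wx":0,"wy":0,"wz":0,"dx":0,"dy":-0.002,"dz":0,"fingers":1}]'
```

```text
t: 20.15
ee_pos: [0.4749, -0.0428, 0.0365]
ee_rot: [-3.139, 0.003, -2.869]
contact_force: [-1.6, 1.0, 8.1]
width: 0.0151
grasp_force: 21.9
```

```bash
python3 -m handwheel '[{"wx":0,"wy":0,"wz":0,"dx":0,"dy":-0.002,"dz":0,"fingers":1},{"wx":0,"wy":0,"wz":0,"dx":0,"dy":-0.002,"dz":0,"fingers":1}]'
```

```text
t: 20.4
ee_pos: [0.4751, -0.0436, 0.0365]
ee_rot: [-3.14, 0.003, -2.869]
contact_force: [-1.2, 1.6, 8.7]
width: 0.0155
grasp_force: 21.9
```

```bash
python3 -m handwheel '[{"wx":0,"wy":0,"wz":0,"dx":0,"dy":-0.001,"dz":0,"fingers":1},{"wx":0,"wy":0,"wz":0,"dx":0,"dy":-0.001,"dz":0,"fingers":1}]'
```

```text
t: 20.65
ee_pos: [0.4752, -0.0439, 0.0365]
ee_rot: [-3.14, 0.003, -2.869]
contact_force: [-1.5, 2.1, 8.6]
width: 0.0152
grasp_force: 22.0
```

```bash
python3 -m handwheel '[{"wx":0,"wy":0,"wz":0,"dx":0,"dy":-0.001,"dz":0,"fingers":1},{"wx":0,"wy":0,"wz":0,"dx":0,"dy":-0.001,"dz":0,"fingers":1}]'
```

```text
t: 20.9
ee_pos: [0.4752, -0.044, 0.0365]
ee_rot: [-3.141, 0.003, -2.869]
contact_force: [-2.1, 3.6, 9.3]
width: 0.0151
grasp_force: 22.0
```

```bash
python3 -m handwheel '[{"wx":0,"wy":0,"wz":0,"dx":0,"dy":0.004,"dz":0,"fingers":1},{"wx":0,"wy":0,"wz":0,"dx":0,"dy":0.004,"dz":0,"fingers":1}]'
```

```text
t: 21.15
ee_pos: [0.4749, -0.0426, 0.0365]
ee_rot: [-3.14, 0.003, -2.869]
contact_force: [-1.0, 0.6, 9.1]
width: 0.0152
grasp_force: 21.9
```

```bash
python3 -m handwheel '[{"wx":0,"wy":0,"wz":0,"dx":0,"dy":0.002,"dz":0,"fingers":1},{"wx":0,"wy":0,"wz":0,"dx":0,"dy":0.002,"dz":0,"fingers":1}]'
```

```text
t: 21.4
ee_pos: [0.4747, -0.042, 0.0365]
ee_rot: [-3.139, 0.003, -2.87]
contact_force: [-0.1, -1.0, 6.5]
width: 0.0149
grasp_force: 21.9
```

```bash
python3 -m handwheel '[{"wx":0,"wy":0,"wz":0,"dx":0,"dy":0.002,"dz":0,"fingers":1},{"wx":0,"wy":0,"wz":0,"dx":0,"dy":0.002,"dz":0,"fingers":1}]'
```

```text
t: 21.65
ee_pos: [0.4747, -0.0418, 0.0365]
ee_rot: [-3.137, 0.004, -2.869]
contact_force: [0.0, -4.0, 4.8]
width: 0.015
grasp_force: 21.8
```

Walls are felt on both sides, about 2 mm apart at the handle, so the tooth is home in the notch. I'll centre the disc, release and retreat.

```bash
python3 -m handwheel '[{"wx":0,"wy":0,"wz":0,"dx":0,"dy":-0.0034,"dz":0,"fingers":1},{"wx":0,"wy":0,"wz":0,"dx":0,"dy":-0.0034,"dz":0,"fingers":1},{"wx":0,"wy":0,"wz":0,"dx":0,"dy":-0.0034,"dz":0,"fingers":0},{"wx":0,"wy":0,"wz":0,"dx":0,"dy":-0.0034,"dz":0,"fingers":0},{"wx":0,"wy":0,"wz":0,"dx":0,"dy":-0.0034,"dz":0,"fingers":0},{"wx":0,"wy":0,"wz":0,"dx":0,"dy":-0.0034,"dz":-0.1,"fingers":0},{"wx":0,"wy":0,"wz":0,"dx":0,"dy":-0.0034,"dz":-0.2,"fingers":0},{"wx":0,"wy":0,"wz":0,"dx":0,"dy":-0.0034,"dz":-0.2,"fingers":0},{"wx":0,"wy":0,"wz":0,"dx":0,"dy":-0.0034,"dz":-0.2,"fingers":0}]'
python3 - <<'E'
from h import *
import cv2
s=sense();P=s['ee_pos'];R=Ro.from_euler('xyz',s['ee_rot']);print(P)
w=snapshot('wrist');im=w['img'].astype(int)
v=[.56101,-.01941,.25921]
m=((im[...,0]>120)&(im[...,1]<70)&(im[...,2]<70)).astype(np.uint8)
k,l,st,c=cv2.connectedComponentsWithStats(m);i=1+np.argmax(st[1:,4]);print("mark",c[i])
print([wproj(w,P,R,sw(v,p))[0].round(1) for p in((-.131,0,.019),(-.105,0,.042),(-.09,0,.092),(0,0,.042))])
g=im.sum(2)
for r in(164,167,170): print(r,[j+236 for j in np.where(g[r,236:280]<300)[0]])
E
```

```text
t: 22.78
ee_pos: [0.4724, -0.0418, 0.1335]
ee_rot: [3.141, -0.001, -2.87]
contact_force: [0.0, 0.3, -0.6]
width: 0.0427
grasp_force: 0.0
[ 0.47240878 -0.04177367  0.13352022]
mark [258.32592593 137.38518519]
[array([258. , 137.7]), array([257.6, 170.1]), array([257.1, 203.9]), array([256.2, 276.7])]
164 [np.int64(254), np.int64(255), np.int64(261), np.int64(262)]
167 [np.int64(254), np.int64(255), np.int64(261), np.int64(262)]
170 [np.int64(254), np.int64(255), np.int64(261), np.int64(262)]
```

The disc notch at column 258.0 sits on the axis–mark line at 257.9, and the arm is clear. Lifting away and handing in.

```bash
python3 -m handwheel '[{"wx":0,"wy":0,"wz":0,"dx":0,"dy":0,"dz":-0.1,"fingers":0},{"wx":0,"wy":0,"wz":0,"dx":0,"dy":0,"dz":-0.15,"fingers":0},{"wx":0,"wy":0,"wz":0,"dx":0,"dy":0,"dz":-0.15,"fingers":0}]' && python3 -c "
from cell import *
print(job_done())"
```

```text
t: 23.2
ee_pos: [0.4735, -0.0422, 0.2096]
ee_rot: [-3.141, 0.001, -2.87]
contact_force: [0.0, 0.3, 0.9]
width: 0.0426
grasp_force: 0.0
the job is handed in; nothing more can be done
None
```

Job handed in at 23.2 s: the lock was off to begin with, the handle now stands at the red mark, and the turntable is locked there with the tooth felt home in its notch and the arm clear; I took no final picture of the primer or bystanders, but felt no unexpected contact.

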